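# Pack the grill caddy flush and sweep its top

## Robot

A 6-joint arm with a two-finger parallel gripper is mounted at the origin on the work surface. World frame = base frame: x ahead of the robot, y to its left, z up, the work surface at z = 0. Lengths are in m, angles in degrees, forces in N, time in s.
With the tool pointing down it reaches from about 0.3 to 0.875 m from the base axis. Payload 6.4 kg.
Tool frame: the origin (TCP) lies midway between the tips of the shut fingers; the grasp point (between the pads) lies 19 mm behind it; z points along the fingers, x is the direction in which the jaws open and shut, and the axes are right-handed (so a half turn about z gives the same grasp; the last joint's range is limited). The gripper opens to 85 mm and grips with 20 to 120 N. Pads are 22 mm wide; open, the fingers measure 114 mm over their backs; the gripper's body (76 mm by 85 mm) begins 54 mm behind the grasp point. The pads swing forward as they close: fully open they stand 13 mm farther back than shut.
Start: joints at [58.539, 10.359, 92.074, -0, 77.567, -11.82], TCP at [0.193, 0.542, 0.231] pointing down, gripper open.
Joint ranges: [-171.53, 171.53], [-51.25, 118.39], [17.06, 147.69], [-65.23, 245.23], [0, 150.52], [-178.68, 178.68]. Speed limits (degrees/s): [147.25, 147.25, 172.46, 180, 180, 180].

## Interface

Orientations are given as [roll, pitch, yaw] about the fixed x, y, z axes, in that order (R = Rz(yaw) Ry(pitch) Rx(roll)).
In Python, from cell import bot gives the robot as it stands.
- The arm moves only by the shell command python3 -m handwheel 'ROWS' [FORCE]. ROWS is JSON, a list of rows, each a list of 7 numbers: the opening, from 0 (shut) to 1 (fully open), then the shift along the tool's x, y, z in units of 50 mm (1.0 is 50 mm), then the turn, a rotation vector about the tool's x, y, z in degrees. A call has 1 to 10 rows; each row is the pose to reach, as a shift and turn from the pose commanded when the call began, along the tool's axes at that moment; what a row does not reach only later rows make up. A row lasts 1/10 s, in which the tool goes at most 50 mm and 8.59 degrees, less where a joint would pass 70% of its speed; a pose out of reach is approached as far as the arm can. A call with a gripper value outside its range is refused whole. The fingers move at their own pace and stop on an object; FORCE is the grip in N (left out, the last holds). Time passes only in rows, so rows that repeat a pose let the fingers close. It gives the time, the measured TCP pose, the force and the opening at its end, in the units of the state.
- bot.sense(): the state, without advancing time (a new reading comes with each control period).
- bot.camera(name): name is "side" or "top" or "wrist"; returns the picture (400x640x3 uint8, red, green, blue); there is no depth.
- bot.get_calibration(name): a dict with "camera_matrix" (3x3 intrinsics, pixels), "dist" ([k1, k2, p1, p2, k3] as OpenCV has them; the pictures are not rectified), "pose" (4x4, takes a point from camera to world coordinates); the wrist camera has in their place "T_tool_cam" (4x4, takes a point from camera to tool coordinates, whose origin is the TCP and whose axes are the tool frame's). Camera axes: x right, y up, looking along -z (the intrinsics and any distortion apply to the point x, -y, -z); pixel columns grow to the right and rows downward; lengths in m; the calibration is good to about 2 mm. A picture is of the moment at which its call begins: read the wrist's pose just before it. get_calibration takes no time and is no camera call.
- bot.job_done(): hands the job in, once; it reports no verdict.
The state is a dict: "clock": time; "q": joint angles; "qd": joint speeds; "tau": joint torques, N m; "position": TCP position; "orientation": TCP orientation; "force": force on the tool from outside, world axes, zero at the start; "moment": the same for the moment, N m; "finger_gap": finger opening in m.
Only numpy, scipy, OpenCV 4.12 (cv2) and the standard library are available. Lean on these libraries where they do the work, as an engineer would, in place of code of your own. Each camera call takes 0.05 s, during which the arm holds its last target. There are 200 camera calls.

## Task

Pick the loose grill-cleaning block that is low enough to sit wholly below the rim, lower it upright into the empty middle compartment of the metal caddy (do not drop it in) and let go; leave the other, taller block where it is. Then check that nothing sticks up: sweep the fingertips lengthwise along the middle of the caddy, about a finger's breadth above the rim, from over the end compartment next to the wire loop to over the compartment at the other end.

Things in the scene. Friction and masses are not known exactly. Their poses are not given: they have to be found in the camera images.
- low_block_grip (a point): Low cleaning block, loose, 0.16 kg: grey slab 100 (x) x 60 (y) x 20 mm high; on its middle an upright black bar grip 14 (x) x 30 (y) x 40 mm tall, total height 60. Point: on its axis, 42 mm above its underside; z up. Pinch the bar along x, fingertips above the slab top (22 mm below the point). Starts on the table. Half turns are alike.
- tall_block_grip (a point): The tall cleaning block, loose: same look and bar grip, but its slab is 62 mm high, 102 mm in all. Point: in its bar grip, 84 mm above its underside; z up. The two blocks and a white ramekin (84 mm wide, 45 high) stand on the table in three places to the robot's right, in any order.
- caddy: Open aluminium caddy fixed on the table: 132 (x) x 268 (y) x 76 mm high, walls and floor 4 mm. Origin: centre of its underside; z up, rim at z = 76. Two rim-high cross walls make three compartments 124 (x) x 84 (y) inside: the middle one, at the origin, is empty; the block goes in with its 100 mm side along the caddy's x. The end ones hold wedged steel tins, tops 12 mm below the rim.
- loop_end (a point): Rim-high point over the middle of the caddy's end compartment next to the wire loop, at y = +88 mm, z = 76 mm in the caddy's frame (axes as the caddy's). The loop sticks out 30 mm from that end wall, 60 mm above the table. The other end compartment's middle is at y = -88 mm.
There are look-alikes about, which are no part of the job. Leave any pink or red look-alike of the part that bears low_block_grip alone.

How it is judged:
By the outcome, as a careful person would: the job done as asked, in the order asked, and still so for the second after the job is handed in, with the robot touching nothing.
It also fails if it takes over 56 s, if anything falls off the work surface, if the arm or the gripper's body presses on something with over 40 N, if the wrist force passes 120 N, or if a joint passes its speed limit or range.

## Working session

There is one attempt and no reset: what is moved stays moved. The work goes in short steps, Python scripts to look and compute and a shell command to move; the robot and the scene stay as the last step left them, time stands still between calls to the robot, and variables do not carry over. Pictures are saved under pics/ and viewed, about 8 in all and at most 12, crops included, and the job is handed in when it is done.

```bash
ls; mkdir -p pics; python3 - <<'E'
from cell import bot
import cv2
s=bot.sense();print(s)
for n in("top","side"):
    im=bot.camera(n);cv2.imwrite(f"pics/{n}0.png",im[:,:,::-1])
    c=bot.get_calibration(n);print(c)
print(bot.get_calibration("wrist"))
E
```

```text
pics
{'clock': 0.0, 'q': array([ 5.85390845e+01,  1.04026241e+01,  9.21343001e+01,  4.17212508e-04,
        7.75664031e+01, -1.18205322e+01]), 'qd': array([-0.00085088,  0.01900123,  0.00184853, -0.01726097, -0.0587495 ,
        0.04123397]), 'tau': array([-6.37321336e-04, -4.44880700e+01, -3.51329005e+01, -3.86160909e-04,
        9.25687433e-03,  4.42000655e-06]), 'position': array([0.19294777, 0.54105562, 0.23035468]), 'orientation': array([-1.79978435e+02,  1.01052649e-01,  7.03595455e+01]), 'force': array([-0.29707427,  0.82147773,  0.27295377]), 'moment': array([-0.00012474, -0.06418467, -0.01538585]), 'finger_gap': 0.08523449265404727}
{'camera_matrix': array([[455.03854719,   0.        , 325.13388132],
       [  0.        , 455.03854719, 205.62481599],
       [  0.        ,   0.        ,   1.        ]]), 'dist': array([-0.08079992,  0.        ,  0.        ,  0.        ,  0.        ]), 'pose': array([[ 1.07328363e-02,  9.92344084e-01, -1.23036680e-01,
         3.19622440e-01],
       [-9.99939686e-01,  1.09379853e-02,  9.92029687e-04,
        -5.91523997e-02],
       [ 2.330208
[... 569 characters left out ...]
635,  0.78867332,  0.9835911 ],
       [ 0.        ,  0.        ,  0.        ,  1.        ]])}
{'camera_matrix': array([[313.96809209,   0.        , 325.14949568],
       [  0.        , 313.96809209, 199.89182326],
       [  0.        ,   0.        ,   1.        ]]), 'dist': array([0.00252093, 0.        , 0.        , 0.        , 0.        ]), 'T_tool_cam': array([[ 9.99999808e-01, -5.80568232e-04,  2.17412840e-04,
         7.63028828e-04],
       [-4.86613608e-04, -9.52367298e-01, -3.04952935e-01,
        -7.88327935e-02],
       [ 3.84102866e-04,  3.04952771e-01, -9.52367398e-01,
        -1.42299560e-01],
       [ 0.00000000e+00,  0.00000000e+00,  0.00000000e+00,
         1.00000000e+00]])}
```

View pics/top0.png

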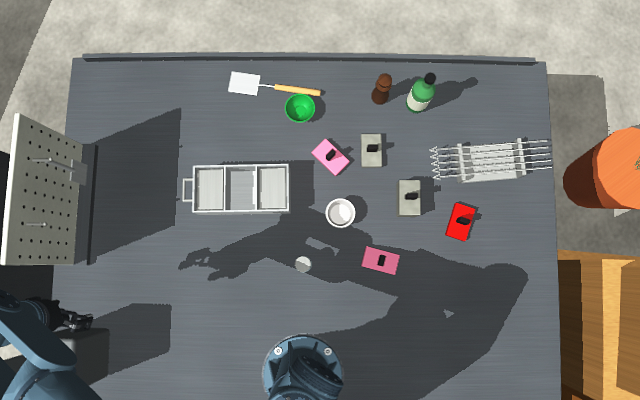

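View pics/side0.png

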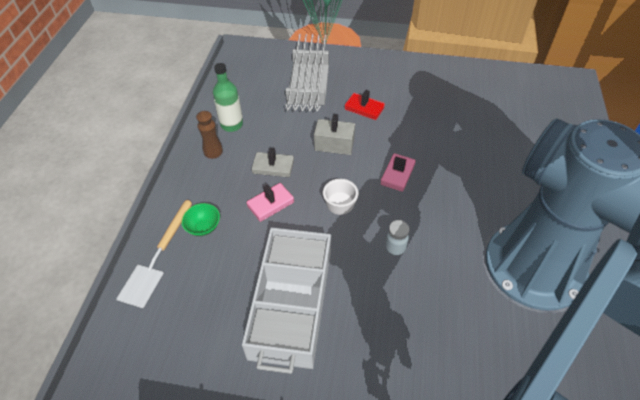

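The top view shows a white ramekin at (340,212) and two grey blocks at (372,150) and (410,197). The pink and red ones are decoys. The caddy is at (240,188) with its loop on the left (+y). In the side view the flat slab is at (273,163), so it is the low block, and the tall one is at (334,135).

```bash
cat > h.py <<'E'
import cv2,numpy as np
from cell import bot
from scipy.spatial.transform import Rotation as R
def pose(n,s=None):
    c=bot.get_calibration(n)
    if n!="wrist": return c,c["pose"]
    s=s or bot.sense();T=np.eye(4);T[:3,:3]=R.from_euler('xyz',s["orientation"],degrees=True).as_matrix();T[:3,3]=s["position"]
    return c,T@c["T_tool_cam"]
def ray(n,px,z,s=None):
    c,T=pose(n,s)
    u=cv2.undistortPoints(np.float64(px).reshape(-1,1,2),c["camera_matrix"],c["dist"]).reshape(-1,2)
    d=np.c_[u[:,0],-u[:,1],-np.ones(len(u))]@T[:3,:3].T
    o=T[:3,3];return o+d*((z-o[2])/d[:,2])[:,None]
def proj(n,P,s=None):
    c,T=pose(n,s);p=(np.float64(P).reshape(-1,3)-T[:3,3])@T[:3,:3]*[1,-1,-1]
    return cv2.projectPoints(p,np.zeros(3),np.zeros(3),c["camera_matrix"],c["dist"])[0].reshape(-1,2)
def rect(n,mask,z,s=None):
    "largest blob -> min-area rectangle in world at height z"
    k=max(cv2.findContours(mask.astype(np.uint8),0,1)[0],key=cv2.contourArea)
    P=ray(n,k.reshape(-1,2),z,s)[:,:2]
    return cv2.minAreaRect((P*1000).astype(np.float32)),cv2.boundingRect(k)
E
python3 - <<'E'
from h import *
im=cv2.imread("pics/top0.png");h=cv2.cvtColor(im,cv2.COLOR_BGR2HSV)
def m(x0,x1,y0,y1,f):
    z=np.zeros(im.shape[:2],bool);z[y0:y1,x0:x1]=f[y0:y1,x0:x1];return z
g=(h[...,2]>115)&(h[...,1]<50)
dark=h[...,2]<45
print("low",rect("top",cv2.morphologyEx(m(355,392,125,175,g).astype(np.uint8),3,np.ones((9,9))),.02))
print("lowbar",rect("top",m(363,383,138,163,dark),.06))
print("tall",rect("top",m(392,428,172,222,g),.062))
print("caddy",rect("top",m(190,296,155,222,g),.076))
print("loop",rect("top",m(175,192,170,210,g),.06))
a=cv2.resize(im[120:225,175:425],None,fx=3.2,fy=3.2,interpolation=2);cv2.imwrite("pics/crop0.png",a)
E
```

```text
low (((650.1458740234375, -200.02032470703125), (149.25991821289062, 107.05644989013672), 0.07795299589633942), (355, 125, 37, 50))
lowbar (((643.6771850585938, -192.39157104492188), (17.579145431518555, 28.90210723876953), 0.7698829770088196), (367, 145, 11, 7))
tall (((505.321044921875, -297.9854431152344), (99.8305892944336, 141.32693481445312), 89.54678344726562), (392, 172, 36, 50))
caddy (((522.71484375, 173.29013061523438), (187.185546875, 297.4738464355469), 0.6910815834999084), (190, 155, 106, 67))
loop (((518.39892578125, 341.60675048828125), (113.48099517822266, 43.0857048034668), 2.7362561225891113), (176, 170, 16, 40))
```

View pics/crop0.png

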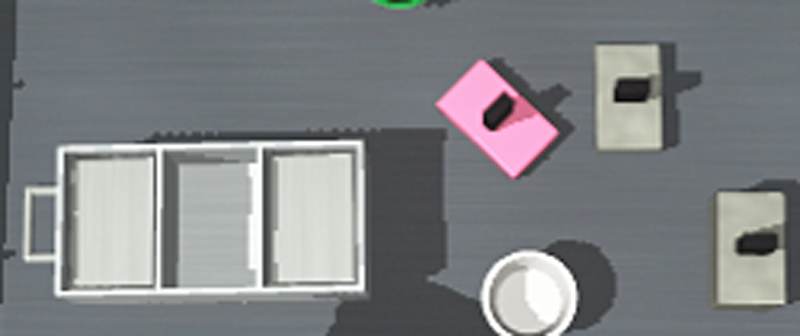

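The crop shows the caddy rim with outer corners at (57,147), (362,141), (363,294) and (57,297). The low slab corners are (596,44), (660,44), (662,150) and (597,150). The mask threshold was too low, so it picked up the table.

```bash
python3 - <<'E'
from h import *
im=cv2.imread("pics/top0.png");h=cv2.cvtColor(im,cv2.COLOR_BGR2HSV)
def m(x0,x1,y0,y1,f):
    z=np.zeros(im.shape[:2],np.uint8);z[y0:y1,x0:x1]=f[y0:y1,x0:x1];return z
print(im[100,330],im[160,375],im[190,270],im[170,292])
for t in (130,145):
    g=(im[...,2]>t)
    print("low",rect("top",m(355,392,125,175,g),.02))
    print("tall",rect("top",m(392,428,172,222,g),.062))
    print("caddy",rect("top",m(190,296,155,222,g),.076))
f=lambda c:ray("top",np.float64(c)/3.2+[175,120],Z)[:,:2]*1000
Z=.076;a=f([(57,147),(362,141),(363,294),(57,297)]);print(a,a.mean(0))
Z=.02;a=f([(596,44),(660,44),(662,150),(597,150)]);print(a,a.mean(0))
s=bot.sense()
E
```

```text
[117 115 109] [190 205 204] [211 217 212] [74 72 71]
low (((648.1212768554688, -193.61749267578125), (58.93391799926758, 97.30494689941406), 89.98889923095703), (361, 134, 21, 33))
tall (((503.5382385253906, -296.2435607910156), (56.86416244506836, 97.82657623291016), 89.42131042480469), (399, 180, 21, 35))
caddy (((518.903564453125, 181.21115112304688), (141.47354125976562, 275.7388916015625), 1.193841576576233), (190, 164, 99, 51))
low (((648.1095581054688, -193.23574829101562), (96.60724639892578, 59.03512191772461), 0.72735595703125), (361, 134, 21, 33))
tall (((503.5382385253906, -296.2435607910156), (56.86416244506836, 97.82657623291016), 89.42131042480469), (399, 180, 21, 35))
caddy (((518.903564453125, 181.21115112304688), (141.47354125976562, 275.7388916015625), 1.193841576576233), (190, 164, 99, 51))
[[583.03293618 313.45975304]
 [590.68023073  44.52043592]
 [455.99779628  40.79361379]
 [450.33936771 307.02659424]] [520.01258272 176.45009925]
[[ 696.75089129 -164.93230159]
 [ 697.58642191 -224.19931151]
 [ 597.60191886 -225.34691096]
 [ 596.8473732  -165.78912004]] [ 647.19665131 -195.06691102]
```

```bash
cat > go.py <<'E'
import sys
from h import *
x,y,z,yaw=map(float,sys.argv[1:5]);s=bot.sense()
Rm=R.from_euler('xyz',s["orientation"],degrees=True);Rt=R.from_euler('xyz',[180,0,yaw],degrees=True)
print("t",round(s["clock"],2),"pos",s["position"].round(4),s["orientation"].round(2),"F",s["force"].round(1),"gap",s["finger_gap"].round(4))
print("shift",(Rm.inv().apply(np.array([x,y,z])-s["position"])/.05).round(3),"turn",(Rm.inv()*Rt).as_rotvec(degrees=True).round(2))
E
python3 go.py .648 -.194 .2 0.5
```

```text
Traceback (most recent call last):
  File "go.py", line 5, in <module>
    print("t",round(s["clock"],2),"pos",s["position"].round(4),s["orientation"].round(2),"F",s["force"].round(1),"gap",s["finger_gap"].round(4))
                                                                                                                       ^^^^^^^^^^^^^^^^^^^^^
AttributeError: 'float' object has no attribute 'round'
```

```bash
sed -i 's/s\["finger_gap"\].round(4)/round(s["finger_gap"],4)/' go.py
python3 go.py .648 -.194 .2 0.5
```

```text
t 0.1 pos [0.193  0.5411 0.2305] [-1.7998e+02  9.0000e-02  7.0360e+01] F [ 0.3  0.  -0. ] gap 0.0851
shift [-10.787  13.513   0.622] turn [4.000e-02 9.000e-02 6.986e+01]
```

```bash
python3 -m handwheel '[[1,-10.8,13.5,0.62,0,0,69.9],[1,-10.8,13.5,0.62,0,0,69.9],[1,-10.8,13.5,0.62,0,0,69.9],[1,-10.8,13.5,0.62,0,0,69.9],[1,-10.8,13.5,0.62,0,0,69.9],[1,-10.8,13.5,0.62,0,0,69.9],[1,-10.8,13.5,0.62,0,0,69.9],[1,-10.8,13.5,0.62,0,0,69.9],[1,-10.8,13.5,0.62,0,0,69.9],[1,-10.8,13.5,0.62,0,0,69.9]]'; python3 go.py .648 -.194 .2 0.5
```

```text
clock: 1.1
position: [0.4563, 0.1145, 0.2132]
orientation: [-180.0, 0.0, 0.4]
force: [0.8, 0.7, -0.5]
finger_gap: 0.0856
t 1.1 pos [0.4563 0.1145 0.2132] [-179.99    0.      0.41] F [ 0.8  0.7 -0.5] gap 0.0856
shift [3.79  6.197 0.263] turn [-0.01  0.   -0.09]
```

```bash
python3 -m handwheel '[[1,3.7,6.1,0.26,0,0,0],[1,3.7,6.1,0.26,0,0,0],[1,3.7,6.1,0.26,0,0,0],[1,3.7,6.1,0.26,0,0,0],[1,3.7,6.1,0.26,0,0,0],[1,3.7,6.1,0.26,0,0,0],[1,3.7,6.1,0.26,0,0,0],[1,3.7,6.1,0.26,0,0,0],[1,3.7,6.1,0.26,0,0,0],[1,3.7,6.1,0.26,0,0,0]]'; python3 go.py .648 -.194 .2 0.5
python3 - <<'E'
from h import *
s=bot.sense();im=np.ascontiguousarray(bot.camera("wrist")[:,:,::-1]);cv2.imwrite("pics/w1.png",im)
print(proj("wrist",[[.648,-.194,.06],[.698,-.164,.02],[.598,-.224,.02]],s).round(0))
E
```

```text
clock: 2.1
position: [0.6426, -0.186, 0.1997]
orientation: [-179.9, 0.1, 0.5]
force: [0.2, 0.7, 0.2]
finger_gap: 0.0853
t 2.1 pos [ 0.6426 -0.186   0.1997] [-1.7993e+02  8.0000e-02  4.8000e-01] F [0.2 0.7 0.2] gap 0.0853
shift [ 0.108  0.161 -0.006] turn [-0.07  0.08 -0.02]
[[332. 197.]
 [380. 158.]
 [285. 212.]]
```

View pics/w1.png

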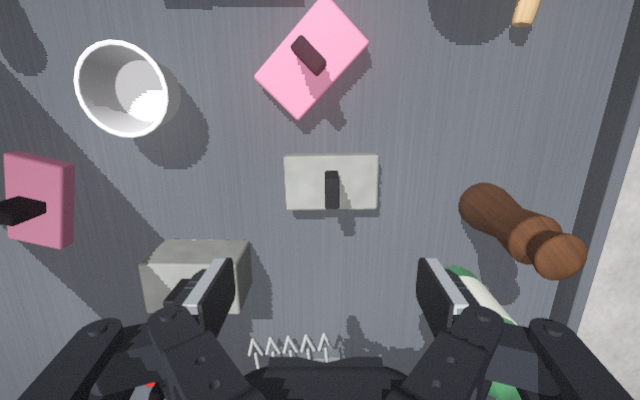

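The wrist view shows the low slab alone at about (285..378, 154..210), with its bar at (332,190). The tall block is at (197,275), and the fingers have a clear way down.

```bash
python3 - <<'E'
from h import *
im=cv2.imread("pics/w1.png");s=bot.sense()
a=np.zeros(im.shape[:2],np.uint8);a[145:220,270:395]=im[145:220,270:395,2]>140
a=cv2.morphologyEx(a,3,np.ones((15,15)))
print(rect("wrist",a,.02,s))
b=np.zeros_like(a);b[160:220,315:350]=im[160:220,315:350].max(2)<60
print(rect("wrist",b,.06,s), b.sum(0)[315:350])
E
python3 go.py .648 -.194 .12 0.5
```

```text
(((647.666259765625, -189.4994354248047), (99.18106842041016, 61.07732391357422), 0.5692481994628906), (283, 153, 96, 57))
(((649.8253784179688, -169.7111358642578), (1.3077051639556885, 1.9756723642349243), 46.42733383178711), (333, 171, 3, 3)) [0 0 0 0 0 0 0 0 0 0 1 0 1 0 1 0 1 0 1 3 1 0 2 5 0 0 0 0 0 0 0 0 0 0 0]
t 2.15 pos [ 0.6426 -0.1855  0.2001] [-1.7995e+02  5.0000e-02  5.2000e-01] F [-0.2 -0.   0.5] gap 0.0854
shift [0.107 0.172 1.603] turn [-0.05  0.05  0.02]
```

```bash
python3 -m handwheel '[[1,0.1,0.11,1,0,0,0],[1,0.1,0.11,2,0,0,0],[1,0.1,0.11,2.8,0,0,0],[1,0.1,0.11,2.8,0,0,0],[1,0.1,0.11,2.8,0,0,0],[1,0.1,0.11,2.8,0,0,0],[1,0.1,0.11,2.8,0,0,0]]'; python3 go.py .6477 -.191 .024 0.5
```

```text
clock: 2.85
position: [0.6505, -0.1932, 0.0643]
orientation: [179.8, -0.3, 0.5]
force: [-0.0, -0.0, -0.0]
finger_gap: 0.0853
t 2.85 pos [ 0.6505 -0.1932  0.0643] [179.85  -0.3    0.49] F [-0. -0. -0.] gap 0.0853
shift [-0.06  -0.047  0.805] turn [ 0.15 -0.3  -0.01]
```

```bash
python3 -m handwheel '[[1,0,0,0,0,0,0],[1,0,0,0,0,0,0],[1,0,0,0,0,0,0]]'; python3 go.py .6477 -.191 .024 0.5
```

```text
clock: 3.15
position: [0.6486, -0.1927, 0.061]
orientation: [180.0, -0.0, 0.5]
force: [-0.4, -0.1, 0.4]
finger_gap: 0.0854
t 3.15 pos [ 0.6486 -0.1927  0.061 ] [ 1.7998e+02 -5.0000e-02  4.5000e-01] F [-0.4 -0.1  0.4] gap 0.0854
shift [-0.017 -0.035  0.741] turn [ 0.02 -0.05 -0.05]
```

Settled. Next I descend and grip.

```bash
python3 -m handwheel '[[1,-0.02,-0.03,0.35,0,0,0],[1,-0.02,-0.03,0.7,0,0,0],[1,-0.02,-0.03,0.74,0,0,0],[1,-0.02,-0.03,0.74,0,0,0],[1,-0.02,-0.03,0.74,0,0,0]]' 40; python3 -m handwheel '[[0,0,0,0,0,0,0],[0,0,0,0,0,0,0],[0,0,0,0,0,0,0],[0,0,0,0,0,0,0],[0,0,0,0,0,0,0],[0,0,0,0,0,0,0],[0,0,0,0,0,0,0],[0,0,0,0,0,0,0],[0,0,0,0,0,0,0],[0,0,0,0,0,0,0]]' 40;python3 go.py .6477 -.191 .024 0.5
```

```text
clock: 3.65
position: [0.6473, -0.1911, 0.0231]
orientation: [-180.0, 0.0, 0.5]
force: [-1.0, -0.7, 0.0]
finger_gap: 0.0856
clock: 4.65
position: [0.6476, -0.1912, 0.0237]
orientation: [180.0, -0.0, 0.5]
force: [1.3, 0.2, 2.8]
finger_gap: 0.0134
t 4.65 pos [ 0.6476 -0.1912  0.0237] [ 1.7998e+02 -4.0000e-02  4.6000e-01] F [1.3 0.2 2.8] gap 0.0134
shift [ 0.002 -0.004 -0.006] turn [ 0.02 -0.04 -0.04]
```

```bash
python3 -m handwheel '[[0,0,0,-0.3,0,0,0],[0,0,0,-1,0,0,0],[0,0,0,-2,0,0,0],[0,0,0,-3,0,0,0],[0,0,0,-3.6,0,0,0],[0,0,0,-3.6,0,0,0],[0,0,0,-3.6,0,0,0]]'; python3 go.py .519 .176 .2 1.5
```

```text
clock: 5.35
position: [0.647, -0.191, 0.204]
orientation: [180.0, -0.0, 0.5]
force: [0.3, 0.6, -3.2]
finger_gap: 0.0135
t 5.35 pos [ 0.647 -0.191  0.204] [ 1.7998e+02 -2.0000e-02  4.6000e-01] F [ 0.3  0.6 -3.2] gap 0.0135
shift [-2.502 -7.359  0.076] turn [ 0.02 -0.02 -1.04]
```

```bash
python3 -m handwheel '[[0,-0.25,-0.74,0,0,0,-0.5],[0,-0.5,-1.47,0,0,0,-1],[0,-0.75,-2.2,0,0,0,-1],[0,-1,-2.94,0,0,0,-1],[0,-1.25,-3.7,0,0,0,-1],[0,-1.5,-4.4,0,0,0,-1],[0,-1.75,-5.15,0,0,0,-1],[0,-2,-5.9,0,0,0,-1],[0,-2.25,-6.6,0,0,0,-1],[0,-2.5,-7.36,0,0,0,-1]]';python3 -m handwheel '[[0,0,0,0,0,0,0],[0,0,0,0,0,0,0],[0,0,0,0,0,0,0],[0,0,0,0,0,0,0]]'; python3 go.py .519 .176 .2 1.5
python3 - <<'E'
from h import *
s=bot.sense();im=np.ascontiguousarray(bot.camera("wrist")[:,:,::-1]);cv2.imwrite("pics/w2.png",im)
im=np.ascontiguousarray(bot.camera("side")[:,:,::-1]);cv2.imwrite("pics/s2.png",im)
E
```

```text
clock: 6.35
position: [0.5167, 0.1769, 0.2006]
orientation: [180.0, 0.3, 1.4]
force: [0.6, 0.6, -2.6]
finger_gap: 0.0134
clock: 6.75
position: [0.5194, 0.1748, 0.2026]
orientation: [180.0, 0.1, 1.4]
force: [-1.0, -0.3, -2.8]
finger_gap: 0.0132
t 6.75 pos [0.5194 0.1748 0.2026] [1.7998e+02 8.0000e-02 1.3700e+00] F [-1.  -0.3 -2.8] gap 0.0132
shift [-0.007 -0.025  0.052] turn [ 0.02  0.08 -0.13]
```

View pics/w2.png

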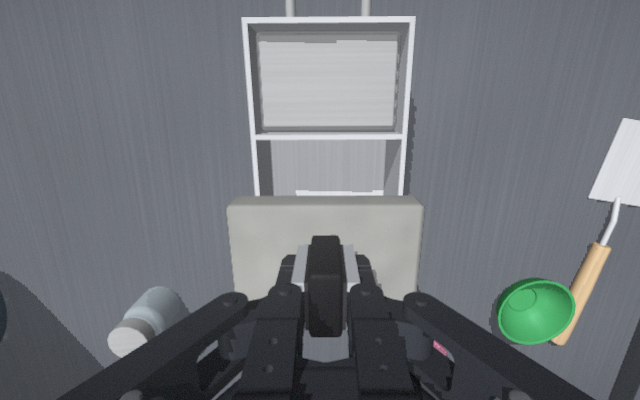

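The wrist view shows the block held upright with its grip square in the fingers. The caddy's loop-end rim has outer corners at (243,18) and (414,18), and the cross wall is at row 135.

```bash
python3 - <<'E'
from h import *
im=cv2.imread("pics/w2.png");s=bot.sense();g=im.max(2).astype(int)
# rim = brightest
w=(g>205)
for r in (40,60,80,100,120,150,170,185):
    c=np.where(w[r,235:425])[0]+235
    P=ray("wrist",[[c[0]-.5,r],[c[-1]+.5,r]],.076,s)*1000
    print(r,c[0],c[-1],P[:,:2].round(1).tolist(),"mid x",P[:,0].mean().round(1),"w",np.ptp(P[:,0]).round(1))
for c in (275,300,350,380):
    k=np.where(w[120:150,c])[0]+120;k2=np.where(w[10:30,c])[0]+10
    for q,off in ((k,44),(k2,132)):
        P=ray("wrist",[[c,q[0]-.5],[c,q[-1]+.5]],.076,s)*1000
        print(c,q[0],q[-1],P[:,:2].round(1).tolist(),"->caddy y",(P[:,1].mean()-off).round(1))
zt=s["position"][2]-.0237+.02
P=ray("wrist",[[230,207],[421,206]],zt,s)*1000;print("block edge",P.round(1),"mid",P.mean(0).round(1),s["position"].round(4),s["orientation"].round(2))
E
```

```text
40 244 413 [[452.9, 295.9], [584.4, 299.1]] mid x 518.7 w 131.5
60 245 411 [[452.9, 281.7], [584.4, 284.9]] mid x 518.7 w 131.5
80 247 410 [[453.7, 267.0], [585.2, 270.2]] mid x 519.5 w 131.5
100 248 408 [[453.7, 251.7], [585.2, 254.9]] mid x 519.5 w 131.5
120 250 407 [[454.6, 235.9], [586.1, 239.1]] mid x 520.3 w 131.5
150 252 405 [[455.1, 210.9], [587.0, 214.1]] mid x 521.0 w 131.9
170 254 403 [[456.0, 193.5], [587.0, 196.7]] mid x 521.5 w 131.0
185 255 402 [[456.2, 179.9], [587.5, 183.1]] mid x 521.9 w 131.2
275 135 139 [[475.5, 224.5], [475.4, 220.3]] ->caddy y 178.4
275 17 22 [[477.7, 312.6], [477.6, 308.6]] ->caddy y 178.6
300 135 139 [[496.6, 225.0], [496.6, 220.9]] ->caddy y 178.9
300 17 21 [[496.6, 313.1], [496.6, 309.7]] ->caddy y 179.4
350 134 138 [[538.8, 226.9], [539.0, 222.7]] ->caddy y 180.8
350 17 21 [[534.5, 314.0], [534.7, 310.6]] ->caddy y 180.3
380 134 138 [[564.1, 227.5], [564.4, 223.3]] ->caddy y 181.4
380 17 21 [[557.3, 314.5], [557.5, 311.2]] ->caddy y 180.9
block edge [[471.7 202.3 199.3]
 [565.5 205.1 199.3]] mid [518.6 203.7 199.3] [0.5196 0.1749 0.203 ] [1.7999e+02 4.0000e-02 1.3600e+00]
```

```bash
python3 - <<'E'
from h import *
im=cv2.imread("pics/w2.png");s=bot.sense()
T=np.eye(4);T[:3,:3]=R.from_euler('xyz',s["orientation"],degrees=True).as_matrix()
for dz in (0,-.004,-.008):
  for h,nm in ((.02,"top"),(0,"bot")):
    P=[s["position"]+T[:3,:3]@np.array([sx*.05,-.03*1,0])+[0,0,-.0237+h+dz] for sx in(-1,1)]
    print(dz,nm,proj("wrist",P,s).round(1).tolist(),"side",proj("side",P).round(1).tolist())
print(im[190:216,300,1], im[190:216,250,1])
print(im[230,220:240,1],im[230,412:430,1],im[270,220:240,1])
a=cv2.imread("pics/s2.png")[130:330,200:420];cv2.imwrite("pics/s2c.png",cv2.resize(a,None,fx=3,fy=3))
E
```

```text
0 top [[224.1, 204.2], [428.0, 204.3]] side [[311.9, 267.6], [257.1, 261.0]]
0 bot [[235.2, 192.7], [416.7, 192.7]] side [[312.2, 273.1], [258.3, 266.6]]
-0.004 top [[226.5, 201.7], [425.5, 201.8]] side [[312.0, 268.7], [257.4, 262.1]]
-0.004 bot [[237.2, 190.6], [414.7, 190.7]] side [[312.3, 274.2], [258.6, 267.7]]
-0.008 top [[228.8, 199.3], [423.1, 199.4]] side [[312.1, 269.8], [257.6, 263.3]]
-0.008 bot [[239.0, 188.7], [412.8, 188.8]] side [[312.3, 275.3], [258.8, 268.8]]
[203 219 219 220 220 188 142 133 135 135 137 139 143 144 153 167 179 183
 180 182 181 177 178 176 177 176] [121 124 122 123 121 123 132 135 136 140 138 138 140 141 149 164 175 179
 180 179 179 178 178 180 179 179]
[120 120 122 124 125 123 121 115 140 170 170 173 173 175 174 175 173 174
 176 175] [168 170 171 170 172 172 172 164 149 135 121 119 119 124 124 122 121 118] [123 122 122 120 117 118 121 123 119 119 121 122 152 179 176 179 178 179
 178 176]
```

View pics/s2c.png

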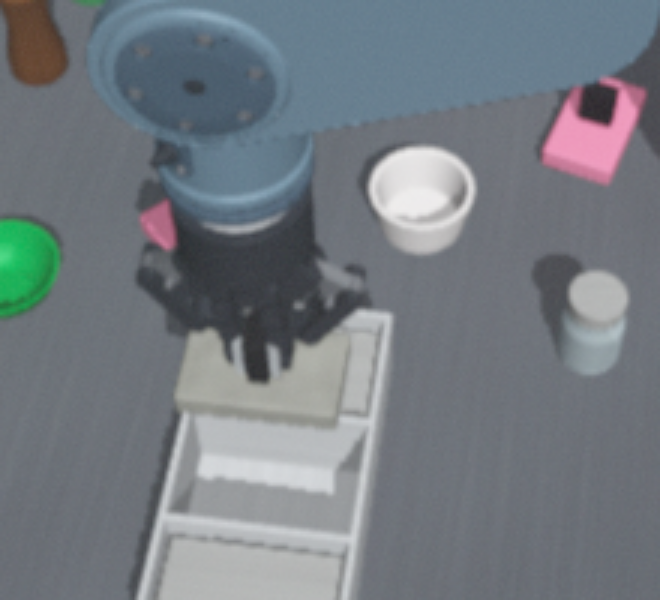

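```bash
python3 - <<'E'
from h import *
im=cv2.imread("pics/w2.png");s=bot.sense()
Rm=R.from_euler('xyz',s["orientation"],degrees=True).as_matrix()
for dz in (0,-.008):
  for ty in (-.03,-.02,-.01,0,.01):
    P=[s["position"]+Rm@np.array([sx*.05,ty,0])+[0,0,-.0037+dz] for sx in(-1,1)]
    print(dz,ty,proj("wrist",P,s).round(1).tolist())
for r in (210,220,230,240,250,260,270,280,290,300): 
    g=im[r,:,1].astype(int);print(r,[int(np.argmax(g[215:250]>148))+215, 440-int(np.argmax(g[440:400:-1]>148))])
cv2.imwrite("pics/w2c.png",cv2.resize(im[185:345,215:435],None,fx=3.5,fy=3.5,interpolation=2))
E
```

```text
0 -0.03 [[224.1, 204.2], [428.0, 204.3]]
0 -0.02 [[226.0, 223.2], [426.0, 223.3]]
0 -0.01 [[227.9, 241.4], [424.1, 241.5]]
0 0 [[229.7, 259.0], [422.2, 259.1]]
0 0.01 [[231.4, 275.9], [420.4, 276.0]]
-0.008 -0.03 [[228.8, 199.3], [423.1, 199.4]]
-0.008 -0.02 [[230.6, 217.4], [421.3, 217.5]]
-0.008 -0.01 [[232.3, 235.0], [419.6, 235.0]]
-0.008 0 [[234.0, 251.8], [417.9, 251.9]]
-0.008 0.01 [[235.6, 268.1], [416.2, 268.2]]
210 [227, 422]
220 [228, 420]
230 [229, 420]
240 [230, 418]
250 [231, 418]
260 [231, 417]
270 [232, 416]
280 [233, 415]
290 [235, 414]
300 [215, 440]
```

View pics/w2c.png

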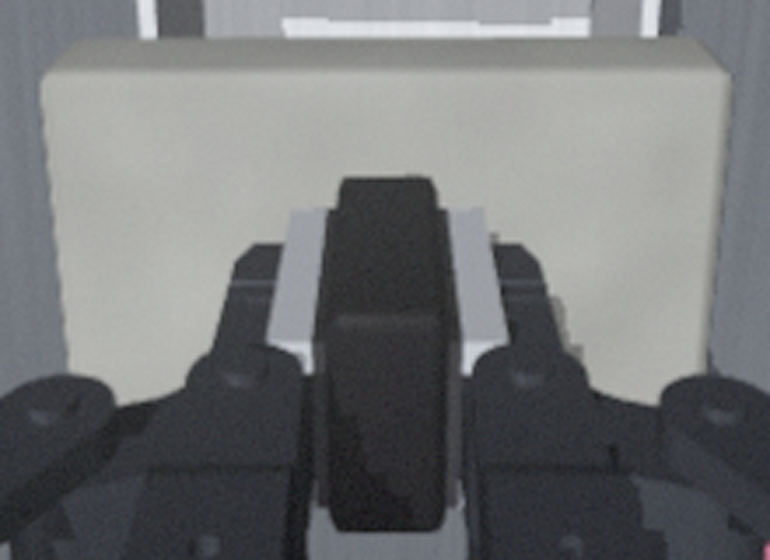

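The zoomed wrist crop shows the slab level and centred about 1 mm from the TCP, with no slip or tilt. I'll lower it into the middle compartment in stages.

```bash
python3 go.py .522 .1795 .11 1.7; python3 -m handwheel '[[0,0.05,-0.09,0.3,0,0,-0.3],[0,0.05,-0.09,0.7,0,0,-0.3],[0,0.05,-0.09,1.1,0,0,-0.3],[0,0.05,-0.09,1.5,0,0,-0.3],[0,0.05,-0.09,1.8,0,0,-0.3],[0,0.05,-0.09,1.8,0,0,-0.3],[0,0.05,-0.09,1.8,0,0,-0.3],[0,0.05,-0.09,1.8,0,0,-0.3]]'; python3 go.py .522 .1795 .04 1.7
python3 - <<'E'
from h import *
im=np.ascontiguousarray(bot.camera("side")[:,:,::-1]);im2=np.ascontiguousarray(bot.camera("wrist")[:,:,::-1])
cv2.imwrite("pics/w3.png",np.vstack([im2[:240,160:480],cv2.resize(im[200:380,220:360],(320,411))[:350]]))
E
```

```text
t 6.85 pos [0.5196 0.1749 0.203 ] [1.7999e+02 4.0000e-02 1.3600e+00] F [-0.4  0.7 -1.8] gap 0.0132
shift [ 0.052 -0.092  1.86 ] turn [ 0.01  0.04 -0.34]
clock: 7.65
position: [0.5227, 0.1806, 0.1144]
orientation: [-180.0, -0.1, 1.8]
force: [-0.0, -0.2, -1.0]
finger_gap: 0.0139
t 7.65 pos [0.5227 0.1806 0.1144] [-1.7999e+02 -1.1000e-01  1.7600e+00] F [-0.  -0.2 -1. ] gap 0.0139
shift [-0.017  0.022  1.488] turn [-0.01 -0.11  0.06]
```

View pics/w3.png

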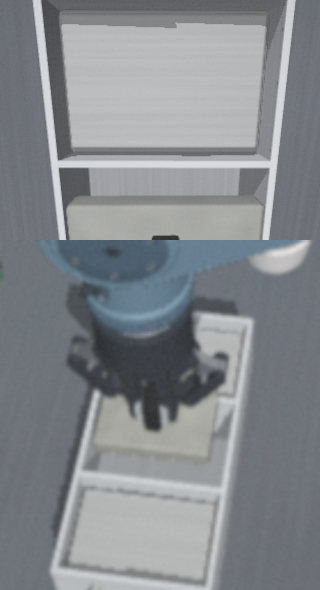

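The combined view shows the block just above the rim. It is centred between the side walls (slab 67..263, inside walls about 60..270) and clear of the cross wall.

```bash
python3 -m handwheel '[[0,-0.01,0.01,0.2,0,0,0],[0,-0.01,0.01,0.4,0,0,0],[0,-0.01,0.01,0.6,0,0,0],[0,-0.01,0.01,0.8,0,0,0],[0,-0.01,0.01,1,0,0,0],[0,-0.01,0.01,1,0,0,0],[0,-0.01,0.01,1,0,0,0]]';python3 -m handwheel '[[0,0,0,0.1,0,0,0],[0,0,0,0.2,0,0,0],[0,0,0,0.3,0,0,0],[0,0,0,0.4,0,0,0],[0,0,0,0.4,0,0,0],[0,0,0,0.4,0,0,0],[0,0,0,0.4,0,0,0]]'; python3 go.py .522 .1795 .0277 1.7
```

```text
clock: 8.45
position: [0.521, 0.1799, 0.0629]
orientation: [180.0, 0.0, 1.8]
force: [0.1, 0.3, -2.5]
finger_gap: 0.0138
clock: 9.15
position: [0.5214, 0.18, 0.0435]
orientation: [180.0, -0.0, 1.8]
force: [-0.7, -0.5, -2.2]
finger_gap: 0.0135
t 9.15 pos [0.5214 0.18   0.0435] [ 1.80e+02 -2.00e-02  1.76e+00] F [-0.7 -0.5 -2.2] gap 0.0135
shift [0.011 0.01  0.317] turn [ 0.   -0.02  0.06]
```

```bash
python3 -m handwheel '[[0,0,0,0.08,0,0,0],[0,0,0,0.16,0,0,0],[0,0,0,0.22,0,0,0],[0,0,0,0.27,0,0,0],[0,0,0,0.27,0,0,0],[0,0,0,0.27,0,0,0]]';python3 -m handwheel '[[0,0,0,0.02,0,0,0],[0,0,0,0.02,0,0,0],[0,0,0,0.02,0,0,0]]';python3 -m handwheel '[[0,0,0,0.02,0,0,0],[0,0,0,0.02,0,0,0],[0,0,0,0.02,0,0,0]]'; python3 -m handwheel '[[0,0,0,0.02,0,0,0],[0,0,0,0.02,0,0,0],[0,0,0,0.02,0,0,0]]'
```

```text
clock: 9.75
position: [0.5212, 0.18, 0.0298]
orientation: [180.0, 0.0, 1.8]
force: [-0.6, -0.4, -2.5]
finger_gap: 0.0135
clock: 10.05
position: [0.5213, 0.18, 0.029]
orientation: [-180.0, -0.0, 1.8]
force: [-0.6, -0.0, -2.3]
finger_gap: 0.0137
clock: 10.35
position: [0.5212, 0.18, 0.0278]
orientation: [180.0, 0.0, 1.8]
force: [-0.4, 0.0, -2.8]
finger_gap: 0.0136
clock: 10.65
position: [0.5213, 0.18, 0.0277]
orientation: [180.0, 0.0, 1.8]
force: [-3.5, -0.9, 5.6]
finger_gap: 0.0133
```

Contact came at the predicted height. I'll open partway to stay clear of the walls, then rise.

```bash
python3 -m handwheel '[[0.45,0,0,0,0,0,0],[0.45,0,0,0,0,0,0],[0.45,0,0,0,0,0,0],[0.45,0,0,0,0,0,0],[0.45,0,0,0,0,0,0]]'; python3 -m handwheel '[[0.45,0,0,-0.2,0,0,0],[0.45,0,0,-0.6,0,0,0],[0.45,0,0,-1.2,0,0,0],[0.45,0,0,-2,0,0,0],[0.45,0,0,-2.8,0,0,0],[0.45,0,0,-2.8,0,0,0],[0.45,0,0,-2.8,0,0,0]]'
python3 - <<'E'
from h import *
im2=np.ascontiguousarray(bot.camera("wrist")[:,:,::-1]);im=np.ascontiguousarray(bot.camera("side")[:,:,::-1])
cv2.imwrite("pics/w4.png",np.vstack([im2[:300,160:480],cv2.resize(im[200:380,220:360],(320,411))[:300]]))
E
```

```text
clock: 11.15
position: [0.5213, 0.18, 0.0268]
orientation: [180.0, 0.0, 1.8]
force: [0.1, -0.3, -0.4]
finger_gap: 0.0386
clock: 11.85
position: [0.5221, 0.1801, 0.1687]
orientation: [-180.0, -0.2, 1.8]
force: [-0.7, 0.5, -0.4]
finger_gap: 0.0384
```

View pics/w4.png

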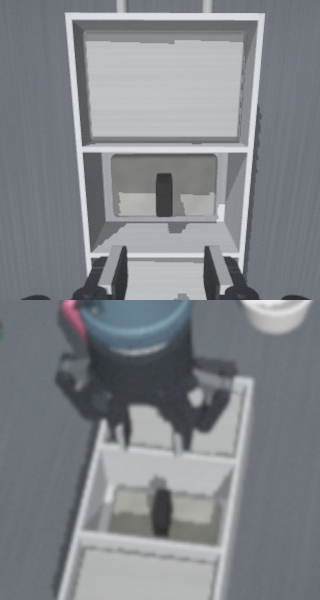

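The block sits flat in the middle compartment below the rim. Next I shut the fingers and go over the loop end for the sweep.

```bash
python3 -m handwheel '[[0,0,0,0,0,0,0],[0,0,-0.5,0,0,0,0],[0,0,-1,0,0,0,0],[0,0,-1.5,0,0,0,0],[0,0,-1.75,0,0,0,0],[0,0,-1.75,0,0,0,0],[0,0,-1.75,0,0,0,0],[0,0,-1.75,0,0,0,0],[0,0,-1.75,0,0,0,0]]' 20; python3 go.py .5189 .267 .091 1.7
```

```text
clock: 12.85
position: [0.5187, 0.2665, 0.1668]
orientation: [180.0, 0.0, 1.7]
force: [-0.2, 0.2, -0.6]
finger_gap: -0.0006
t 12.85 pos [0.5187 0.2665 0.1668] [1.7999e+02 1.0000e-02 1.6900e+00] F [-0.2  0.2 -0.6] gap -0.0006
shift [ 0.004 -0.01   1.516] turn [ 0.01  0.01 -0.01]
```

```bash
python3 -m handwheel '[[0,0,-0.02,0.5,0,0,0],[0,0,-0.02,1,0,0,0],[0,0,-0.02,1.3,0,0,0],[0,0,-0.02,1.5,0,0,0],[0,0,-0.02,1.5,0,0,0],[0,0,-0.02,1.5,0,0,0],[0,0,-0.02,1.5,0,0,0]]' ; python3 go.py .5241 .091 .091 1.7
```

```text
clock: 13.55
position: [0.5195, 0.2687, 0.0931]
orientation: [-180.0, -0.1, 1.8]
force: [0.2, -0.5, -0.4]
finger_gap: 0.0003
t 13.55 pos [0.5195 0.2687 0.0931] [-1.7997e+02 -1.2000e-01  1.7600e+00] F [ 0.2 -0.5 -0.4] gap 0.0003
shift [-0.017  3.555  0.04 ] turn [-0.03 -0.12  0.06]
```

Now I sweep at a moderate speed.

```bash
python3 -m handwheel '[[0,0,0,0.03,0,0,0],[0,0,0.2,0.03,0,0,0],[0,0,0.4,0.03,0,0,0],[0,0,0.6,0.03,0,0,0],[0,0,0.8,0.03,0,0,0],[0,0,1,0.03,0,0,0],[0,0,1.2,0.03,0,0,0],[0,0,1.4,0.03,0,0,0],[0,0,1.6,0.03,0,0,0],[0,0,1.8,0.03,0,0,0]]'; python3 -m handwheel '[[0,0,0.2,0,0,0,0],[0,0,0.4,0,0,0,0],[0,0,0.6,0,0,0,0],[0,0,0.8,0,0,0,0],[0,0,1,0,0,0,0],[0,0,1.2,0,0,0,0],[0,0,1.4,0,0,0,0],[0,0,1.6,0,0,0,0],[0,0,1.76,0,0,0,0],[0,0,1.76,0,0,0,0]]';python3 -m handwheel '[[0,0,0,0,0,0,0],[0,0,0,0,0,0,0],[0,0,0,0,0,0,0]]'; python3 go.py .5241 .091 .091 1.7
```

```text
clock: 14.55
position: [0.5213, 0.1776, 0.0904]
orientation: [-180.0, -0.0, 1.8]
force: [1.2, -0.9, -0.2]
finger_gap: -0.0001
clock: 15.55
position: [0.5241, 0.0895, 0.0904]
orientation: [180.0, -0.0, 1.7]
force: [0.5, 0.1, 0.5]
finger_gap: -0.0
clock: 15.85
position: [0.5239, 0.0909, 0.0903]
orientation: [-180.0, 0.0, 1.8]
force: [0.8, 0.9, 1.0]
finger_gap: 0.0004
t 15.85 pos [0.5239 0.0909 0.0903] [-179.99    0.      1.79] F [0.8 0.9 1. ] gap 0.0004
shift [ 0.003 -0.001 -0.013] turn [-0.01  0.    0.09]
```

The sweep was clean, with no contact force. I'll rise, take a final look, then hand in.

```bash
python3 -m handwheel '[[0,0,0,-0.5,0,0,0],[0,0,0,-1.2,0,0,0],[0,0,0,-2,0,0,0],[0,0,0,-2.5,0,0,0],[0,0,0,-2.5,0,0,0],[0,0,0,-2.5,0,0,0],[0,0,0,-2.5,0,0,0],[0,0,0,-2.5,0,0,0]]'
python3 - <<'E'
from h import *
im=np.ascontiguousarray(bot.camera("side")[:,:,::-1]);cv2.imwrite("pics/s5.png",im)
E
```

```text
clock: 16.65
position: [0.523, 0.0906, 0.2137]
orientation: [-180.0, 0.2, 1.8]
force: [-0.2, -0.1, -0.5]
finger_gap: -0.0004
```

View pics/s5.png

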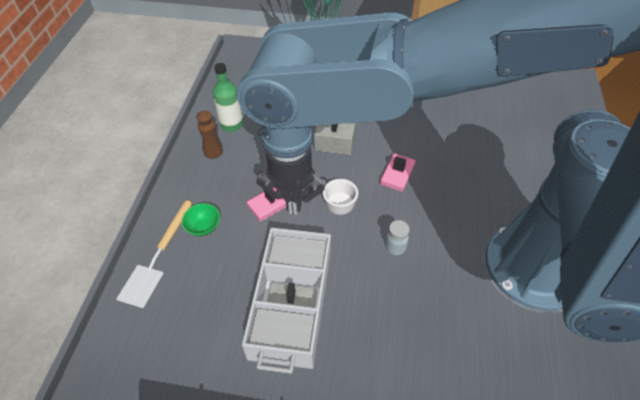

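The final side view shows the block upright in the middle compartment at (291,292). The tall block, the ramekin and the visible pink blocks look unmoved, and the gripper is clear.

```bash
python3 -c "
from cell import bot
print(bot.job_done())"
```

```text
the job is handed in; nothing more can be done
None
```

I put the low grey block upright in the caddy's middle compartment, then swept along the caddy and handed the job in at about 16.7 s.

- **Placing:** I gripped the block by its bar at 40 N and lowered it in small steps. It touched the floor with the tool tip at z = 27.7 mm, where I had calculated it would. I let go there, and a picture taken just after showed it flat and below the rim.
- **Sweep:** I ran the shut fingertips about 14–15 mm above the rim, from y = +88 to -88 mm in the caddy's frame. The force readings at the middle and end of the sweep stayed around 1–1.5 N, so nothing sticks up.
- **Final look:** The last side view shows the block seated in the middle compartment, with the gripper raised clear. The tall block, the ramekin and the visible pink look-alikes appear unmoved. The arm hid the red one in that view, but no move came near it.

**Measurements that disagreed:**
- The top and wrist cameras differed by about 4 mm in y, so I used values in between.
- The held slab looked 4–6% too narrow in the wrist view, which could have meant it had slipped. The side view and the contact height both showed it had not.

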